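Hold open the socket-well flap with its lever

TASK

The steel flap over the test sockets must be held open so a colleague can plug in a machine. Push the red safety bolt fully in from under the lever, then press the long end of the lever right down onto its rubber stop so that its short end raises the flap, and finish while still holding the lever pressed down with the fingertips. Only push and press: do not lift the lever out of its slot, do not touch the flap itself, and leave the bottle, cutter, bin and screwdriver where they are.

Things in the scene. Friction and masses are not known exactly. Their poses are not given: they have to be found in the camera images.
- station: fixed station on the bench; origin on the bench straight below the lever's pivot. In its frame (z up) the lever runs along y, long end to -y; the safety bolt slides along +x, roughly away from the robot. Two blue pivot cheeks 18 x 34 mm, 100 mm high, at x -24 and +24; blue bolt guide 16 x 50 mm, 45 mm high, at x -43, y -100. Base plates 8 mm thick
- lever: loose steel lever, its cross pin resting in open slots of the cheeks; origin on the pin's axis, 85 mm above the bench, axes as the station's at rest. Bar 24 wide, 12 thick; the 210 mm long arm (-y) slopes up 0.26 rad, the 80 mm short arm (+y) ends under the flap's lip. Pressed at the pad with 4 to 8 N it turns 0.5 rad, down to the rubber stop; let go, it rises again
- lever_pad (a point): centre of the top of the yellow press pad (42 x 44 mm) on the lever's long end; about 148 mm above the bench at rest, about 49 mm when the lever is right down, its y in the station's frame staying between about -186 and -196 mm
- flap: heavy steel flap 190 (x) x 170 (y) x 12 mm, about 3 kg, yellow side edges; origin on its hinge, 80 mm above the bench, along the well's +y side; its z axis is vertical when shut and tilts by about 0.23 rad when the lever is right down
- flap_lip (a point): middle of the top edge of the flap's free lip, which overhangs the lever's short end; 86 mm above the bench when shut
- bolt (a joint): travel of the red safety bolt in m, along the station's +x: 0 to 0.012 at the start (its red block stands under the lever's long arm and blocks it), 0.055 fully in (lever free). Sliding takes about 3 N and it stays where it is left
- bolt_push (a point): middle of the outer (-x) face of the bolt's red push plate, 46 mm wide (y), reaching from 20 to 95 mm above the bench, this point at 75 mm; push here towards the station's +x. A red block 40 x 22 mm, 101 mm high, lies 119 mm further along +x on the same rod
- bottle: white plastic bottle with a red cap, 40 mm across, 110 mm high, standing; leave alone; origin at its base
- cutter: brass-coloured core cutter, 36 mm across, 70 mm high, standing; leave alone; origin at its base
- bin: blue open bin 100 x 70 x 40 mm; leave alone; origin under its centre
- screwdriver: screwdriver with orange handle, 180 mm long, lying on the bench; leave alone
- stop_top (a point): centre of the top of the black rubber stop under the lever's long arm, 28 mm across, 33 mm above the bench
- well (a point): point on the bench under the centre of the grey socket well, 180 (station x) x 142 (y) x 72 mm high, which the flap covers

How it is judged:
On the way, in this order (a step that is already met when the one before it is completed fails the run):
1. the safety bolt is pushed in (at least 45 of 55 mm) (value of joint bolt above 0.045 m), for 0.2 s.
2. the lever, pressed by the fingers, raises the flap by at least 0.2 rad (angle between flap's own z axis and vertical above 0.2 rad and contact force between the fingers and lever above 0.8 N), for 0.3 s.
At the end, for the whole second after the job is handed in: the bolt is in by at least 45 mm, the flap stands raised by at least 0.2 rad carried by the lever, the lever's pad is less than 58 mm above the bench and pressed by the fingers with at least 0.8 N, at rest (all of step 2 and value of joint bolt above 0.045 m and height (world z) of lever_pad below 0.058 m and contact force between lever and flap above 2 N and linear speed of lever below 0.03 m/s); the arm keeps its last pose, push and grip.
It fails at once if the lever is lifted out of its slot (pin more than 12 mm up) (height (world z) of lever above 0.097 m).
It fails at once if the robot touches the flap itself (contact force between any of the fingers, the arm and flap above 1 N).
It fails at once if a bystander is moved by more than 25 mm (distance of any of bottle, cutter, bin, screwdriver from where it was at the start of the episode above 0.025 m).
It also fails if it takes over 48 s, if anything falls off the work surface, if the arm or the gripper's body presses on something with over 40 N, if the wrist force passes 120 N, or if a joint passes its speed limit or range.

ROBOT

A 6-joint arm with a two-finger parallel gripper is mounted at the origin on the work surface. World frame = base frame: x ahead of the robot, y to its left, z up, the work surface at z = 0. Lengths are in m, angles in rad, forces in N, time in s.
With the tool pointing down it reaches from about 0.25 to 0.725 m from the base axis. Payload 4 kg.
Tool frame: the origin (TCP) lies midway between the tips of the shut fingers; the grasp point (between the pads) lies 19 mm behind it (bot.grip_point_offset is the distance from the TCP to the grasp point, in m); z points along the fingers, y is the line along which they close (so a half turn about z gives the same grasp; the last joint's range is limited). The gripper opens to 85 mm and grips with 20 to 120 N. Pads are 22 mm wide; open, the fingers measure 114 mm over their backs; the gripper's body (76 mm by 85 mm) begins 54 mm behind the grasp point. The pads swing forward as they close: fully open they stand 13 mm farther back than shut.
Start: joints at [1.33, 0.241, 0.005, 1.335, 0, 1.571], TCP at [0.119, 0.486, 0.231] pointing down, gripper open.
Joint ranges: [-2.72, 2.72], [-1.05, 1.87], [-1.09, 1.28], [-1.99, 2.15], [-1.42, 1.44], [-3.14, 3.14]. Speed limits (rad/s): [2.79, 2.79, 3.14, 3.14, 3.14, 3.14].

INTERFACE

Orientations are given as a unit quaternion [x, y, z, w].
In Python, from workcell import bot gives the robot as it stands.
- The arm moves only by the tool step_arm, never from a script. Its argument "targets" is text: rows parted by semicolons, each of 7 numbers parted by spaces: the opening, from -1 (shut) to 1 (fully open), so that 0 is half open, then the shift along the world's x, y, z normalised to -1 to 1, where 1 is 0.5 m, then the turn, a rotation vector about the world's x, y, z normalised to -1 to 1, where 1 is pi/4 rad. In form: gripper x y z wx wy wz; .... A call has 1 to 10 rows; each row is the pose to reach, as a shift and turn from the pose commanded when the call began; what a row does not reach only later rows make up. A row lasts 1/12 s, in which the tool goes at most 41.7 mm and 7.16 degrees, less where a joint would pass 70% of its speed; a pose out of reach is approached as far as the arm can. A call with a number of a shift or a turn outside -1 to 1 is refused whole. A call with a gripper value outside its range is refused whole. The fingers move at their own pace and stop on an object; the grip force is fixed at half the most. Time passes only in rows, so rows that repeat a pose let the fingers close. It gives the time, the measured TCP pose, the force, the opening and the grip force at its end, in the units of the state.
- bot.get_obs(): the state, without advancing time (a new reading comes with each control period).
- bot.camera(name): name is "scene" or "top"; returns the picture (384x512x3 uint8, red, green, blue); there is no depth.
- bot.camera_info(name): a dict with "vertical_fov" (degrees; the focal length in pixels is half the picture's height over the tangent of half this angle, whatever the lens; pixels are square), "cx", "cy" (the principal point, pixels), "D" ([k1, k2, p1, p2, k3] as OpenCV has them; the pictures are not rectified), "pose" (4x4, takes a point from camera to world coordinates). Camera axes: x right, y up, looking along -z (the intrinsics and any distortion apply to the point x, -y, -z); pixel columns grow to the right and rows downward; lengths in m; the calibration is good to about 2 mm. A picture is of the moment at which its call begins. camera_info takes no time and is no camera call.
- bot.job_done(): hands the job in; it is judged then, once.
The state is a dict: "clock": time; "joint_pos": joint angles; "joint_vel": joint speeds; "tau": joint torques, N m; "eef_pos": TCP position; "tool_rot": TCP orientation; "ft_force": force on the tool from outside, world axes, zero at the start; "ft_torque": the same for the moment, N m; "grip_width": finger opening in m; "grasp_force": force on a finger pad.
Only numpy, scipy, OpenCV 4.12 (cv2) and the standard library are available. Lean on these libraries where they do the work, as an engineer would, in place of code of your own. Each camera call takes 0.05 s, during which the arm holds its last target. There are 200 camera calls.

## Working session

There is one attempt and no reset: what is moved stays moved. The work goes in short steps, Python scripts to look and compute and a tool call to move; the robot and the scene stay as the last step left them, time stands still between calls to the robot, and variables do not carry over. Pictures are saved under pics/ and viewed, at most 10 in all, crops included, and the job is handed in when it is done.

Besides the shell and the picture viewer there is one more tool, called after "Request:" in YAML: its name, and indented under it one key for each argument. step_arm: Moves the arm, as the interface text tells. Scaled input: -1 to 1 covers 0.5 m each way for a shift and pi/4 rad each way for a turn. Its arguments: {"type":"object","properties":{"targets":{"type":"string"}},"required":["targets"]}

```bash
mkdir -p pics; python3 - <<'E'
from workcell import bot
import cv2
for n in("scene","top"):
    im=bot.camera(n); cv2.imwrite(f"pics/{n}0.png",im[:,:,::-1]); 
    i=bot.camera_info(n); print(n,i)
o=bot.get_obs(); print(o)
E
```

```text
scene {'vertical_fov': 50.42645596276694, 'cx': 257.5805137611864, 'cy': 192.74874580460164, 'D': array([-0.0723918,  0.       ,  0.       ,  0.       ,  0.       ]), 'pose': array([[ 0.42869155, -0.67220663,  0.60362389,  1.1462856 ],
       [ 0.90337667,  0.32750441, -0.27686   , -0.17277821],
       [-0.01158236,  0.66398728,  0.74765416,  0.82000529],
       [ 0.        ,  0.        ,  0.        ,  1.        ]])}
top {'vertical_fov': 52.21231601327126, 'cx': 262.0276115345308, 'cy': 189.26341187956038, 'D': array([-0.06806107,  0.        ,  0.        ,  0.        ,  0.        ]), 'pose': array([[ 0.00764144,  0.99663945, -0.08155619,  0.50145926],
       [-0.99973015,  0.00940335,  0.02124145,  0.10507829],
       [ 0.02193696,  0.08137187,  0.99644237,  1.0261785 ],
       [ 0.        ,  0.        ,  0.        ,  1.        ]])}
{'clock': 0.1, 'joint_pos': array([1.32997283e+00, 2.41355197e-01, 3.87228050e-03, 1.33516972e+00,
       2.13298617e-05, 1.57082661e+00]), 'joint_vel': array([-0.00132449, -0.00247338,  0.00378232,  0.00076624,  0.00063241,
       -0.00187369]), 'tau': array([ 1.33358467e-04, -3.73139548e+01,  2.53009665e+01,  1.09180794e-02,
       -1.93818380e-05,  3.58214407e-06]), 'eef_pos': array([0.11911444, 0.48504115, 0.23049827]), 'tool_rot': array([ 1.20135976e-01,  9.92757012e-01, -9.20152548e-04, -1.22064340e-04]), 'ft_force': array([0.87411787, 0.15371279, 0.63941499]), 'ft_torque': array([ 0.06051184,  0.04340356, -0.03588853]), 'grasp_force': 0.0, 'grip_width': 0.08532428915065496}
```

View pics/scene0.png

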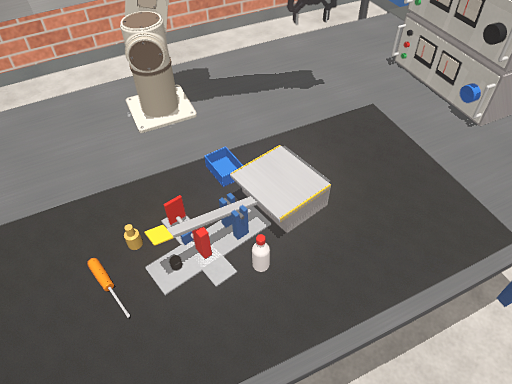

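View pics/top0.png

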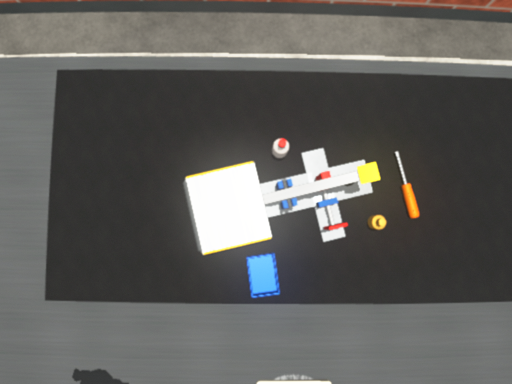

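The scene view shows the pad at (158,235), the push plate at (175,209), the red block at (203,243) and the stop at (176,262). In the top view the pad is at (369,173), the push plate at (336,226), the red block at (323,176), the cutter at (377,222) and the cheeks at (285,184) and (289,203).

```bash
cat > h.py <<'E'
import numpy as np, cv2
from workcell import bot
def K(i):
    f=192/np.tan(np.radians(i["vertical_fov"])/2); return np.array([[f,0,i["cx"]],[0,f,i["cy"]],[0,0,1]])
def ray(n,uv):
    i=bot.camera_info(n); p=cv2.undistortPoints(np.array([[uv]],float),K(i),i["D"])[0,0]
    P=i["pose"]; return P[:3,3],P[:3,:3]@np.array([p[0],-p[1],-1])
def plane(n,uv,z):
    o,d=ray(n,uv); return o+d*(z-o[2])/d[2]
def cross(u1,u2):
    o1,d1=ray("scene",u1);o2,d2=ray("top",u2)
    s=np.linalg.lstsq(np.c_[d1,-d2],o2-o1,rcond=None)[0]
    a,b=o1+s[0]*d1,o2+s[1]*d2; return (a+b)/2,np.linalg.norm(a-b)
def proj(n,X):
    i=bot.camera_info(n);P=i["pose"];c=P[:3,:3].T@(np.array(X)-P[:3,3]);c=c*[1,-1,-1]
    return cv2.projectPoints(c[None],np.zeros(3),np.zeros(3),K(i),i["D"])[0][0,0]
R={"yellow":((22,150,120),(35,255,255)),"red":((0,170,90),(5,255,255)),"blue":((105,120,60),(125,255,255)),"brass":((14,90,60),(24,215,255))}
def blobs(n,c,im=None,amin=25):
    im=bot.camera(n) if im is None else im
    m=cv2.inRange(cv2.cvtColor(im,cv2.COLOR_RGB2HSV),*R[c])
    if c=="red": m|=cv2.inRange(cv2.cvtColor(im,cv2.COLOR_RGB2HSV),(174,170,90),(180,255,255))
    k,l,s,ce=cv2.connectedComponentsWithStats(m)
    out=[]
    for j in range(1,k):
        if s[j,4]>=amin:
            cs,_=cv2.findContours((l==j).astype(np.uint8),0,2); out.append((ce[j].round(1),s[j,4],cv2.boxPoints(cv2.minAreaRect(cs[0])).round(1).tolist(),s[j,:4]))
    return out
E
python3 - <<'E'
from h import *
ims={n:cv2.imread(f"pics/{n}0.png")[:,:,::-1].copy() for n in("scene","top")}
for n in ims:
    for c in R:
        for b in blobs(n,c,ims[n],12): print(n,c,*b)
im=np.vstack([cv2.resize(ims["top"][130:250,240:430],None,fx=4,fy=4)[:,:,::-1]]);cv2.imwrite("pics/t1.png",im)
cv2.imwrite("pics/s1.png",cv2.resize(ims["scene"][180:300,80:280],None,fx=4,fy=4)[:,:,::-1])
E
```

```text
scene yellow [259.5 156.2] 74 [[237.39999389648438, 168.0], [278.5, 144.10000610351562], [279.3999938964844, 145.60000610351562], [238.3000030517578, 169.60000610351562]] [238 145  42  25]
scene yellow [303.7 202. ] 83 [[279.70001220703125, 217.60000610351562], [329.70001220703125, 183.5], [331.0, 185.5], [281.0, 219.5]] [280 184  51  36]
scene yellow [158.2 234.5] 351 [[143.6999969482422, 231.10000610351562], [166.39999389648438, 222.0], [172.6999969482422, 237.6999969482422], [149.89999389648438, 246.8000030517578]] [144 225  29  20]
scene red [406.5  44.1] 22 [[404.0, 42.0], [409.0, 42.0], [409.0, 46.0], [404.0, 46.0]] [404  42   6   5]
scene red [174.2 208.8] 370 [[162.1999969482422, 200.0], [179.89999389648438, 194.6999969482422], [187.1999969482422, 219.10000610351562], [169.5, 224.39999389648438]] [164 195  21  30]
scene red [202.2 241.6] 379 [[191.39999389648438, 229.60000610351562], [205.5, 226.10000610351562], [212.8000030517578, 255.3000030517578], [198.6999969482422, 258.79998779296875]] [192 227  20  31]
scene red [260.2 239.3] 81 [[256.0, 234.0], [264.0, 234.0], [264.0,
[... 4340 characters left out ...]
89648438], [280.6000061035156, 294.20001220703125], [250.5, 298.5]] [246 253  35  45]
top brass [217.8 168.2] 78 [[184.60000610351562, 175.3000030517578], [252.60000610351562, 159.3000030517578], [253.0, 161.0], [185.0, 177.0]] [185 160  69  18]
top brass [410.5 199.7] 115 [[404.29998779296875, 184.5], [407.70001220703125, 183.5], [416.6000061035156, 214.5], [413.20001220703125, 215.5]] [405 184  12  32]
top brass [376. 222.] 200 [[367.0, 214.0], [386.0, 214.0], [386.0, 229.0], [367.0, 229.0]] [367 214  20  16]
top brass [236.3 246.8] 74 [[203.8000030517578, 254.10000610351562], [271.0, 237.0], [271.3999938964844, 238.60000610351562], [204.1999969482422, 255.6999969482422]] [204 237  68  19]
```

View pics/t1.png

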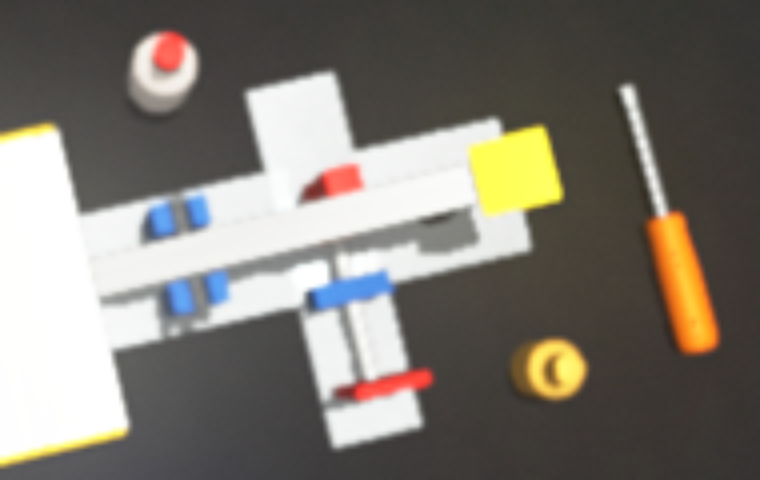

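View pics/s1.png

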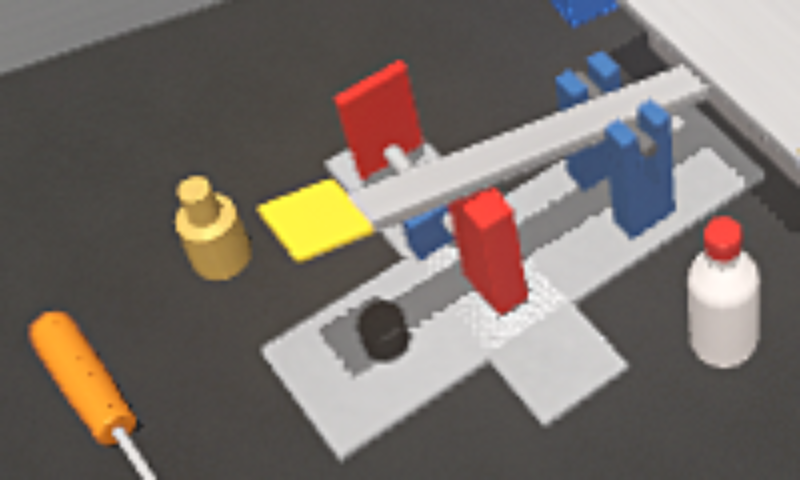

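The crops agree with that: the push plate's top edge centre in the top view is about (338,225), the pad centre (369,172), and the cheek tops surround the lever at about (287,193). The cutter stands right of the plate.

```bash
python3 - <<'E'
from h import *
pad,e=cross((158.2,234.5),(369.2,172.3)); print("pad",pad,e, plane("top",(369.2,172.3),.148), plane("scene",(158.2,234.5),.148))
ck=np.mean([plane("top",p,.1) for p in((280.1,184.9),(289,182.6),(293.8,201.4),(284.6,203.9))],0); print("pivot",ck)
gl=plane("top",(327.2,202.2),.045)
print("platetop",plane("top",(338.2,225.4),.095),"guide",gl)
L=[plane("top",p,.092) for p in ((185.6,175.),(252.,160.5),(204.2,254.),(270.5,238.))];print("flapcorners",*L)
P=plane("top",(369.2,172.3),.148)[:2]
v=ck[:2]-P; yaw=np.arctan2(-v[0],v[1]); print("yaw",yaw,np.linalg.norm(v))
c,s=np.cos(yaw),np.sin(yaw);Rz=np.array([[c,-s],[s,c]])
f=lambda p:(np.array(p)-ck[:2])@Rz
print("guide st",f(gl[:2]),"plate st",f(plane("top",(338.2,225.4),.095)[:2]))
print("cutter",plane("top",(377.8,221.6),.07),f(plane("top",(377.8,221.6),.07)[:2]))
for n,u in(("scene",(164,205)),("scene",(181,195.5))): print("plate corner",plane(n,u,.095),f(plane(n,u,.095)[:2]))
for q in [(-70,-100),(-62,-100)]:
  w=ck[:2]+Rz@(np.array(q)/1000.); print(q,w)
w=Rz@np.array([0,-.191])+ck[:2]; print("pad mid",w, "xdir",Rz[:,0])
print("bin",plane("top",(263,275),.04),"bottle",plane("top",(282,145),.1))
E
```

```text
pad [ 0.61535338 -0.1565647   0.14621361] 0.0041760304362745285 [ 0.61450337 -0.15808751  0.148     ] [ 0.61782238 -0.15471307  0.148     ]
pivot [0.56848455 0.02625662 0.1       ]
platetop [ 0.49292248 -0.09713043  0.095     ] guide [ 0.55060181 -0.0803887   0.045     ]
flapcorners [0.61047968 0.2685861  0.092     ] [0.64714819 0.10983441 0.092     ] [0.42327287 0.22055932 0.092     ] [0.46210667 0.06417393 0.092     ]
yaw 0.2446355054488049 0.19000128670812405
guide st [-0.04318008 -0.09913878] plate st [-0.10319694 -0.10141194]
cutter [ 0.50245552 -0.20129542  0.07      ] [-0.11917677 -0.20478442]
plate corner [ 0.4998427  -0.11700334  0.095     ] [-0.10129603 -0.12236925]
plate corner [ 0.4891171  -0.07170466  0.095     ] [-0.10073082 -0.07582153]
(-70, -100) [ 0.52478902 -0.08772014]
(-62, -100) [ 0.53255082 -0.08578251]
pad mid [ 0.61474526 -0.15905648] xdir [0.97022567 0.2422027 ]
bin [0.36803079 0.07999716 0.04      ] bottle [0.68428197 0.03821389 0.1       ]
```

The checks hold: the pad-to-pivot distance is 190 mm, the guide is at (-43,-99) mm in the station frame, and the plate corners are 46 mm apart. Station yaw is 0.245. I'll move towards the point behind the push plate, with the fingers shut and the tool turned to the station.

Request:
step_arm:
  targets: "-1 0.32 -0.58 0 0 0 0.62;-1 0.32 -0.58 0 0 0 0.62;-1 0.32 -0.58 0 0 0 0.62;-1 0.32 -0.58 0 0 0 0.62;-1 0.32 -0.58 0 0 0 0.62;-1 0.32 -0.58 0 0 0 0.62;-1 0.32 -0.58 0 0 0 0.62;-1 0.32 -0.58 0 0 0 0.62;-1 0.32 -0.58 0 0 0 0.62;-1 0.32 -0.58 0 0 0 0.62"

```text
clock: 0.93
eef_pos: [0.28, 0.193, 0.2311]
tool_rot: [-0.12, 0.993, -0.0, -0.0]
ft_force: [0.1, 1.1, 0.2]
grip_width: -0.0002
grasp_force: 0.0
```

Request:
step_arm:
  targets: "-1 0.32 -0.6 0 0 0 0;-1 0.32 -0.6 0 0 0 0;-1 0.32 -0.6 0 0 0 0;-1 0.32 -0.6 0 0 0 0;-1 0.32 -0.6 0 0 0 0;-1 0.32 -0.6 0 0 0 0;-1 0.32 -0.6 0 0 0 0;-1 0.32 -0.6 0 0 0 0;-1 0.32 -0.6 0 0 0 0;-1 0.32 -0.6 0 0 0 0"

```text
clock: 1.77
eef_pos: [0.4404, -0.1054, 0.2304]
tool_rot: [-0.121, 0.993, 0.0, -0.0]
ft_force: [0.3, -0.6, -0.4]
grip_width: 0.0001
grasp_force: 0.0
```

Request:
step_arm:
  targets: "-1 0 0 -0.08 0 0 0;-1 0 0 -0.16 0 0 0;-1 0 0 -0.24 0 0 0;-1 0 0 -0.3 0 0 0;-1 0 0 -0.34 0 0 0;-1 0 0 -0.34 0 0 0;-1 0 0 -0.34 0 0 0"

```text
clock: 2.35
eef_pos: [0.438, -0.1023, 0.0608]
tool_rot: [-0.124, 0.992, 0.001, -0.002]
ft_force: [1.0, -0.2, -0.3]
grip_width: 0.0001
grasp_force: 0.0
```

```bash
python3 - <<'E'
from h import *
o=bot.get_obs();print(o["clock"],o["eef_pos"],o["ft_force"])
a=bot.camera("top")[130:280,240:430];b=bot.camera("scene")[150:300,90:280]
cv2.imwrite("pics/c2.png",cv2.resize(np.hstack([a,b]),None,fx=2.1,fy=3.0)[:,:,::-1])
E
```

```text
2.35 [ 0.43795284 -0.10230026  0.06076281] [ 0.95567976 -0.18791107 -0.26019786]
```

View pics/c2.png

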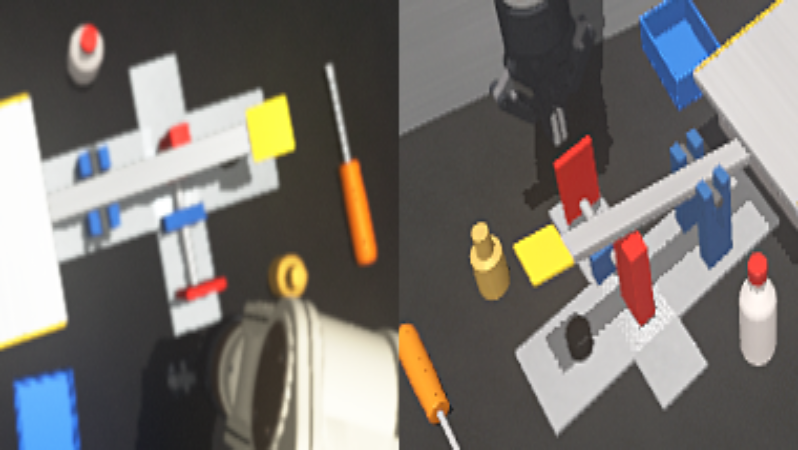

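The picture shows the shut fingers about 40 mm behind the red plate, centred on it, and clear of the cutter. Next I push along station +x.

Request:
step_arm:
  targets: "-1 0.019 -0.008 0 0 0 0;-1 0.038 -0.003 0 0 0 0;-1 0.055 0.001 0 0 0 0;-1 0.07 0.005 0 0 0 0;-1 0.085 0.009 0 0 0 0;-1 0.1 0.013 0 0 0 0;-1 0.115 0.016 0 0 0 0;-1 0.13 0.02 0 0 0 0;-1 0.145 0.024 0 0 0 0;-1 0.158 0.027 0 0 0 0"

```text
clock: 3.28
eef_pos: [0.5188, -0.0907, 0.0611]
tool_rot: [-0.123, 0.992, 0.0, -0.0]
ft_force: [-3.3, -0.8, 2.1]
grip_width: 0.0005
grasp_force: 1.8
```

```bash
python3 - <<'E'
from h import *
o=bot.get_obs();print(o["clock"],o["eef_pos"],o["ft_force"])
d=o["eef_pos"][:2]-[.5685,.0263];print(d@[.970,.242],d@[-.242,.970])
for b in blobs("scene","red"): print(*b)
E
```

```text
3.2833 [ 0.51876098 -0.0906528   0.06113417] [-3.27666408 -0.82030823  2.06620151]
-0.07654942593624448 -0.10140737679908622
[183. 215.] 208 [[171.3000030517578, 212.39999389648438], [189.39999389648438, 205.5], [193.8000030517578, 216.89999389648438], [175.6999969482422, 223.89999389648438]] [174 206  19  18]
[212.  251.7] 452 [[200.5, 235.89999389648438], [215.3000030517578, 232.1999969482422], [224.1999969482422, 267.70001220703125], [209.39999389648438, 271.3999938964844]] [202 234  20  37]
[260.2 239.3] 82 [[256.0, 234.0], [264.0, 234.0], [264.0, 244.0], [256.0, 244.0]] [256 234   9  11]
```

Request:
step_arm:
  targets: "-1 0.006 0.0015 0 0 0 0;-1 0.012 0.003 0 0 0 0;-1 0.016 0.004 0 0 0 0;-1 0.016 0.004 0 0 0 0"

```text
clock: 3.67
eef_pos: [0.5216, -0.0899, 0.0609]
tool_rot: [-0.122, 0.992, -0.001, -0.005]
ft_force: [-12.6, -3.3, 9.6]
grip_width: -0.0001
grasp_force: 7.1
```

The force rose to 13 N after only 3 mm, so the bolt is against its end stop. I'll back off, rise, and check how far the red block has moved.

Request:
step_arm:
  targets: "-1 -0.03 -0.008 0 0 0 0;-1 -0.06 -0.015 0 0 0 0;-1 -0.06 -0.015 0.08 0 0 0;-1 -0.06 -0.015 0.16 0 0 0;-1 -0.06 -0.015 0.24 0 0 0;-1 -0.06 -0.015 0.26 0 0 0;-1 -0.06 -0.015 0.26 0 0 0"

```text
clock: 4.25
eef_pos: [0.5, -0.0968, 0.1959]
tool_rot: [-0.123, 0.992, -0.001, 0.005]
ft_force: [-0.0, 0.5, 0.3]
grip_width: 0.0003
grasp_force: 0.0
```

```bash
python3 - <<'E'
from h import *
o=bot.get_obs();print(o["clock"],o["eef_pos"],o["ft_force"])
im=bot.camera("scene")
f=lambda p:((p[:2]-[.5685,.0263])@[.970,.242],(p[:2]-[.5685,.0263])@[-.242,.970])
for b in blobs("scene","red",im): print(*b)
for b in blobs("scene","yellow",im): print(*b)
im0=cv2.imread("pics/scene0.png")[:,:,::-1]
# top row of block, before/after, at z .101
for m in (im0,im):
    h=cv2.cvtColor(m,cv2.COLOR_RGB2HSV);k=cv2.inRange(h,(0,150,60),(6,255,255))[222:275,188:230]
    ys,xs=np.nonzero(k);xs=xs+188;ys=ys+222
    i=(xs-ys).argmax();j=xs.argmin(); 
    print("corners",[(xs[q],ys[q],np.round(f(plane("scene",(xs[q],ys[q]),.101)),4)) for q in(i,j)])
cv2.imwrite("pics/s3.png",cv2.resize(im[180:300,80:280],None,fx=4,fy=4)[:,:,::-1])
E
```

```text
4.25 [ 0.49997946 -0.09682598  0.19595   ] [-0.0216968   0.49882932  0.26697967]
[183.9 215.1] 198 [[172.0, 212.5], [190.39999389648438, 205.5], [194.6999969482422, 216.60000610351562], [176.3000030517578, 223.6999969482422]] [174 206  20  18]
[212.8 252.6] 456 [[201.1999969482422, 236.89999389648438], [216.10000610351562, 233.1999969482422], [224.89999389648438, 268.79998779296875], [210.10000610351562, 272.5]] [203 235  20  37]
[260.2 239.3] 81 [[256.0, 234.0], [264.0, 234.0], [264.0, 244.0], [256.0, 244.0]] [256 234   9  11]
[259.3 156.4] 73 [[237.39999389648438, 168.0], [278.5, 144.10000610351562], [279.3999938964844, 145.60000610351562], [238.3000030517578, 169.60000610351562]] [238 145  42  25]
[304.3 201.7] 88 [[279.70001220703125, 217.60000610351562], [329.70001220703125, 183.5], [330.6000061035156, 184.8000030517578], [280.6000061035156, 218.89999389648438]] [280 184  51  35]
[158.2 234.5] 351 [[143.6999969482422, 231.10000610351562], [166.39999389648438, 222.0], [172.6999969482422, 237.6999969482422], [149.89999389648438, 246.8000030517578]] [144 225  29  20]
corners [(np.int64(203), np.int64(227), array([ 0.0143, -0.0903])), (np.int64(193), np.int64(231), array([ 0.0093, -0.1134]))]
corners [(np.int64(210), np.int64(235), array([ 0.042 , -0.0909])), (np.int64(203), np.int64(239), array([ 0.041 , -0.1085]))]
```

View pics/s3.png

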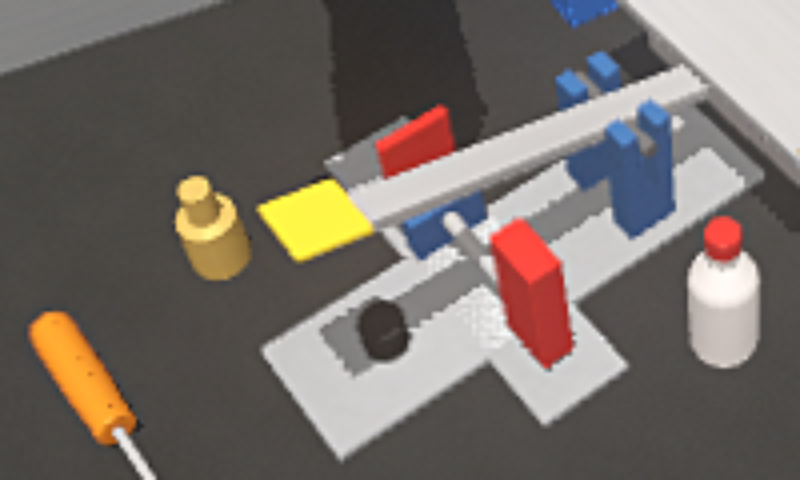

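The view shows the block moved fully clear of the lever, standing at about (530,290) in the crop, with the bottle and cutter untouched. Its centre is now near station x +0.057, which matches 0.055 of travel. Next I go above the pad.

Request:
step_arm:
  targets: "-1 0.06 -0.03 0 0 0 0;-1 0.12 -0.06 0 0 0 0;-1 0.18 -0.09 0 0 0 0;-1 0.23 -0.12 0 0 0 0;-1 0.23 -0.12 -0.03 0 0 0;-1 0.23 -0.12 -0.06 0 0 0;-1 0.23 -0.12 -0.06 0 0 0"

```text
clock: 4.88
eef_pos: [0.6087, -0.1558, 0.1545]
tool_rot: [-0.123, 0.992, 0.002, -0.005]
ft_force: [-1.6, 0.3, -0.6]
grip_width: 0.0001
grasp_force: 0.0
```

```bash
python3 - <<'E'
from h import *
o=bot.get_obs();print(o["clock"],o["eef_pos"],o["ft_force"])
b=bot.camera("scene")[140:290,60:260]
cv2.imwrite("pics/c4.png",cv2.resize(b,None,fx=4,fy=4)[:,:,::-1])
E
```

```text
4.8833 [ 0.60869103 -0.15580108  0.15454146] [-1.64004397  0.34834362 -0.61781692]
```

View pics/c4.png

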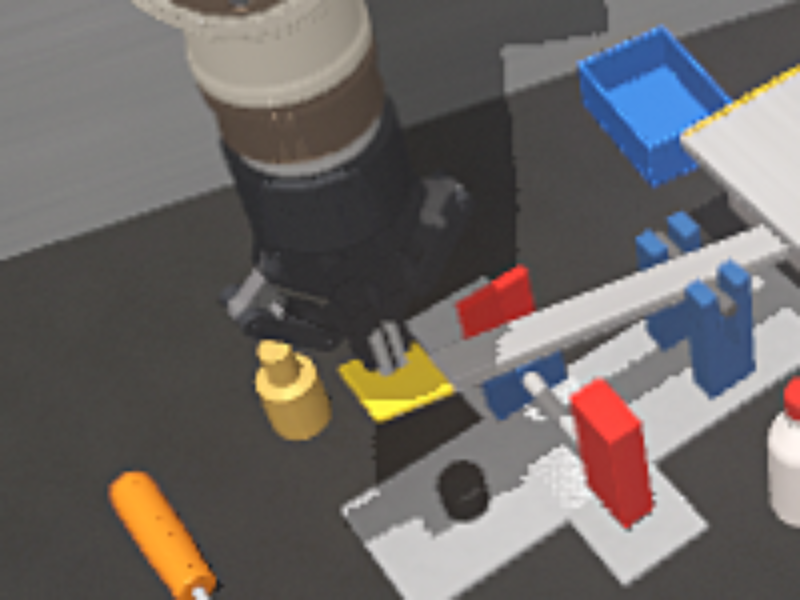

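The fingertips are over the pad, about 6 mm to the robot side of its centre. I correct that and press down steadily.

Request:
step_arm:
  targets: "-1 0.008 -0.002 -0.01 0 0 0;-1 0.012 -0.004 -0.025 0 0 0;-1 0.012 -0.004 -0.045 0 0 0;-1 0.012 -0.004 -0.07 0 0 0;-1 0.012 -0.004 -0.095 0 0 0;-1 0.012 -0.004 -0.12 0 0 0;-1 0.012 -0.004 -0.145 0 0 0;-1 0.012 -0.004 -0.17 0 0 0;-1 0.012 -0.004 -0.19 0 0 0;-1 0.012 -0.004 -0.2 0 0 0"

```text
clock: 5.77
eef_pos: [0.6195, -0.1602, 0.063]
tool_rot: [-0.122, 0.992, -0.002, 0.003]
ft_force: [-0.1, -1.8, 9.3]
grip_width: 0.0001
grasp_force: 4.6
```

Request:
step_arm:
  targets: "-1 0 0 -0.008 0 0 0;-1 0 0 -0.016 0 0 0;-1 0 0 -0.024 0 0 0;-1 0 0 -0.03 0 0 0;-1 0 0 -0.034 0 0 0;-1 0 0 -0.034 0 0 0;-1 0 0 -0.034 0 0 0"

```text
clock: 6.35
eef_pos: [0.6196, -0.1586, 0.0505]
tool_rot: [-0.123, 0.992, -0.001, 0.004]
ft_force: [-6.3, 1.9, 23.8]
grip_width: 0.0
grasp_force: 11.1
```

```bash
python3 - <<'E'
from h import *
o=bot.get_obs();print(o["clock"],o["eef_pos"],o["ft_force"])
b=bot.camera("scene")[130:290,80:340]
cv2.imwrite("pics/c5.png",cv2.resize(b,None,fx=3,fy=3)[:,:,::-1])
E
```

```text
6.35 [ 0.61956441 -0.15861055  0.05048245] [-6.25206604  1.94462391 23.77987274]
```

View pics/c5.png

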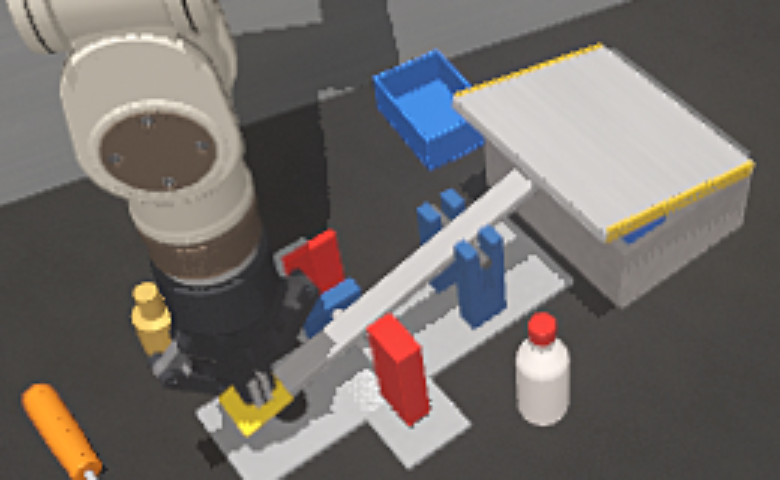

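The lever is down on its stop, the flap is raised and the bolt is still in; the bystanders are undisturbed. I'll hold to let it settle.

Request:
step_arm:
  targets: "-1 0 0 0 0 0 0;-1 0 0 0 0 0 0;-1 0 0 0 0 0 0;-1 0 0 0 0 0 0;-1 0 0 0 0 0 0;-1 0 0 0 0 0 0"

```text
clock: 6.9
eef_pos: [0.6196, -0.1586, 0.0505]
tool_rot: [-0.123, 0.992, -0.001, 0.004]
ft_force: [-6.7, 2.6, 23.8]
grip_width: -0.0002
grasp_force: 11.0
```

```bash
python3 -c "
from workcell import bot
print(bot.job_done())"
```

```text
the job is handed in; nothing more can be done
None
```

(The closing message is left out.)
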